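# Close up the under-sink water filter

## Robot

A 7-joint arm with a two-finger parallel gripper is mounted at the origin on the work surface. World frame = base frame: x ahead of the robot, y to its left, z up, the work surface at z = 0. Lengths are in mm, angles in rad, forces in N, time in s.
With the tool pointing down it reaches from about 400 to 875 mm from the base axis. Payload 6.5 kg.
Tool frame: the origin (TCP) lies midway between the tips of the shut fingers; the grasp point (between the pads) lies 19 mm behind it; z points along the fingers, y is the direction in which the jaws open and shut (so a half turn about z gives the same grasp; the last joint's range is limited). The gripper opens to 85 mm and grips with 20 to 120 N. Pads are 22 mm wide; open, the fingers measure 114 mm over their backs; the gripper's body (76 mm by 85 mm) begins 54 mm behind the grasp point. The pads swing forward as they close: fully open they stand 13 mm farther back than shut.
Start: joints at [1.266, 0.536, -0.004, 1.538, 0.003, 1.067, -0.071], TCP at [153.745, -631.548, 231.29] pointing down, gripper open.
Joint ranges: [-2.7, 2.7], [-0.37, 2.16], [-1.27, 1.26], [0.24, 2.4], [-1.31, 4.45], [0.19, 1.91], [-2.76, 2.76]. Speed limits (rad/s): [2.39, 2.39, 3.14, 3.14, 3.14, 3.14, 3.14].

## Interface

Orientations are given as a unit quaternion [w, x, y, z].
In Python, from station import env, viewer, finish_job gives the robot as it stands. The module is installed in compiled form; this text tells all that it offers.
- The arm moves only by the tool arm_command, never from a script. Its argument "series" is a list of rows, each a list of 7 numbers: the gripper command: -1 is shut, 1 is fully open, values between are in proportion, then the shift along the tool's x, y, z in cm, then the turn, a rotation vector about the tool's x, y, z in degrees. A call has 1 to 20 rows; each row is the pose to reach, as a shift and turn from the pose measured when the call began, along the tool's axes at that moment; what a row does not reach only later rows make up. A row lasts 1/12 s, in which the tool goes at most 41.7 mm and 7.16 degrees, less where a joint would pass 70% of its speed; a pose out of reach is approached as far as the arm can. A call with a gripper value outside its range is refused whole. The fingers move at their own pace and stop on an object; "newtons" is the grip in N (left out, the last holds). Time passes only in rows, so rows that repeat a pose let the fingers close. It gives the time, the measured TCP pose, the force and the opening at its end, in the units of the state.
- env.read_state(): the state, without advancing time (a new reading comes with each control period).
- viewer.capture(name): name is "side" or "top"; returns the picture (420x560x3 uint8, red, green, blue); there is no depth.
- viewer.camera_model(name): a dict with "camera_matrix" (3x3 intrinsics, pixels), "k1" (the pictures are not rectified: a ray, as slopes to the right and down, at radius r is drawn at 1 + k1 r^2 times it, then the intrinsics apply), "R" (3x3) and "t" (3): a world point X has camera coordinates R X + t. Camera axes: x right, y down, z forward; pixel columns grow to the right and rows downward; lengths in mm; the calibration is good to about 2 mm. A picture is of the moment at which its call begins. camera_model takes no time and is no camera call.
- finish_job(): hands the job in, once; it reports no verdict.
The state is a dict: "clock": time; "q": joint angles; "qd": joint speeds; "effort": joint torques, N m; "tool_pos": TCP position; "tool_rot": TCP orientation; "ft_force": force on the tool from outside, world axes, zero at the start; "wrist_torque": the same for the moment, N m; "gripper_width": opening from 0.0 (shut) to 1.0 (fully open).
Only numpy, scipy, OpenCV 4.12 (cv2) and the standard library are available. Lean on these libraries where they do the work, as an engineer would, in place of code of your own. Each camera call takes 0.05 s, during which the arm holds its last target. There are 200 camera calls.

## Task

Close up the under-sink water filter: first click its blue ribbed sleeve round to setting 3 (the three dots), then turn the red quarter-turn fastener until its wing lines up with the slot in the white service panel. Then press the panel straight down until it sits fully home against the frame all round and keep holding it there: finish while still pressing it, without letting go. Leave everything else in the cupboard where it stands.

Things in the scene. Friction and masses are not known exactly. Their poses are not given: they have to be found in the camera images.
- unit: Grey water-filter housing, 180 (x) x 330 (y) mm, fixed; its flat deck and the frame round its service opening are 82 mm above its origin. Origin: centre of its underside, z up. In its frame the sleeve's axis is at x 0, y +115 mm; the fastener's axis and the panel's centre at x 0, y -60 mm. Brass stubs at 40 mm height stick out 50 mm on its +x side (not solid).
- sleeve (a joint): Angle of the blue sleeve, rad, growing as it turns clockwise seen from above, 0 to 2.618. It clicks lightly into a setting every 0.5236 (30 degrees): setting n is at n x 0.5236, so setting 3 at 1.571. Let go between clicks it pulls towards the nearest setting; turning it takes about 0.05 N m.
- sleeve_top (a point): Centre of the top of the blue ribbed upright sleeve, 38 mm diameter, 40 mm tall, 122 mm over the unit's origin. A white line on its top and side points at the setting on the deck: n white dots for setting n (a ring for 0). Directions from the unit's +x axis, counter-clockwise from above: setting 0 at +75 degrees, 3 at -15, 5 at -75.
- fastener (a joint): Angle of the red wing about the vertical, rad, growing clockwise seen from above, 0 to 2.3 (it can be turned too far). At 0 the wing lies along the unit's x axis, at 1.571 along its y axis, in line with the panel's slot. It stays where it is left (friction 0.05 N m) and turns on the unit, not on the panel.
- fastener_top (a point): Centre of the wing's top, 128 mm over the unit's origin. Wing 28 mm long, 10 mm thick, upright sides, standing 33 mm above the raised panel's top; a white line runs along its top. Under the panel, parallel to the wing, is a 60 x 8 mm steel blade, top at 88 mm: it keeps the panel from going home unless within about 8 degrees of the slot, then passes through the slot.
- panel: Loose white panel over the opening: plate 150 (x) x 190 (y) x 5 mm, 0.25 kg, skirt guiding it in the opening (1.5 mm play). A 34 mm square hole with a slot 20 x 68 mm along y; red marks beyond its ends. Origin: centre of the plate's underside; axes as the unit's. Springs hold it 90 mm over the unit's origin; fully home is 82 mm. Pressing it home takes about 8 N; let go, it springs up.
- press_pad (a point): Centre of the top of a black rubber press pad on the panel, 32 mm across, 7 mm above the panel's origin, at y -60 mm in the panel's frame (a twin lies at y +60 mm). The panel may be pressed anywhere.
- scoop: Blue plastic scoop, 220 mm long, 55 mm tall. Loose bystander. Origin: centre of its underside.
- jar: Round glass jar with metal twist lid, 76 mm diameter, 101 mm tall, standing behind the unit. Loose bystander. Origin: centre of its underside.
- brush: Scrub brush with wooden handle, 210 mm long, 38 mm tall. Loose bystander. Origin: centre of its underside.
- cleaner: Green plastic cleaner bottle, 72 mm diameter, 190 mm tall. Loose bystander. Origin: centre of its underside.
- cartridge: White spare filter cartridge with blue band, 64 mm diameter, 150 mm tall, standing. Loose bystander. Origin: centre of its underside.

How it is judged:
By the outcome, as a careful person would: the job done as asked, in the order asked, and still so for the second after the job is handed in, while the arm keeps its last pose, push and grip.
It also fails if it takes over 51 s, if anything falls off the work surface, if the arm or the gripper's body presses on something with over 40 N, if the wrist force passes 120 N, or if a joint passes its speed limit or range.

## Working session

There is one attempt and no reset: what is moved stays moved. The work goes in short steps, Python scripts to look and compute and a tool call to move; the robot and the scene stay as the last step left them, time stands still between calls to the robot, and variables do not carry over. Pictures are saved under pics/ and viewed, about 8 in all and at most 12, crops included, and the job is handed in when it is done.

Besides the shell and the picture viewer there is one more tool, called after "Request:" as name([rows], argument=value, ...), one row to a line, values as JSON. arm_command: Moves the arm, as the interface text tells. Its arguments: {"type":"object","properties":{"series":{"type":"array"},"newtons":{"type":"number"}},"required":["series"]}

```bash
mkdir -p pics; cat > h.py <<'E'
import numpy as np, cv2
from station import env, viewer, finish_job
def cap(n,f):
    im=np.array(viewer.capture(n)); cv2.imwrite('pics/'+f,im[:,:,::-1]); return im
def ray(n,uv):
    m=viewer.camera_model(n);K=np.array(m['camera_matrix']);k=m['k1'];R=np.array(m['R']);t=np.array(m['t'])
    D=cv2.undistortPoints(np.array([[uv]],float),K,np.array([k,0,0,0,0.]))[0,0]
    return -R.T@t, R.T@np.array([D[0],D[1],1])
def onz(n,uv,z):
    c,d=ray(n,uv); return c+d*(z-c[2])/d[2]
def proj(n,X):
    m=viewer.camera_model(n);R=np.array(m['R']);t=np.array(m['t'])
    return cv2.projectPoints(np.array(X,float).reshape(-1,1,3),cv2.Rodrigues(R)[0],t,np.array(m['camera_matrix']),np.array([m['k1'],0,0,0,0.]))[0][:,0]
E
python3 - <<'E'
from h import *
a=cap('top','t0.png');b=cap('side','s0.png')
for n in('top','side'):
    m=viewer.camera_model(n);print(n,m, -np.array(m['R']).T@np.array(m['t']))
print(env.read_state())
E
```

```text
top {'camera_matrix': array([[389.18602121,   0.        , 284.97155315],
       [  0.        , 389.18602121, 203.48804616],
       [  0.        ,   0.        ,   1.        ]]), 'k1': -0.07426667231374523, 'R': array([[-0.03249858, -0.99947061, -0.00153008],
       [-0.97585959,  0.03206157, -0.21603267],
       [ 0.21596736, -0.00552761, -0.97638494]]), 't': array([8.61896452e-01, 5.97405332e+02, 9.96099038e+02])} [ 367.88685495  -12.7862664  1101.63648226]
side {'camera_matrix': array([[384.95549686,   0.        , 277.69795538],
       [  0.        , 384.95549686, 211.4566185 ],
       [  0.        ,   0.        ,   1.        ]]), 'k1': -0.018049062580830073, 'R': array([[-0.83691393, -0.54732903,  0.00244923],
       [-0.42024057,  0.63970469, -0.64356489],
       [ 0.35067496, -0.53963769, -0.76538764]]), 't': array([501.20417974, 294.63616453, 866.11287357])} [239.55873159 553.23061404 851.30200917]
{'clock': 0.1, 'q': array([ 1.26580648,  0.53711344, -0.00444464,  1.5387557 ,  0.00261254,
        1.06732749, -0.07120418]), 'qd': array([-0.00117148, -0.00169064,  0.00062898, -0.00186261,  0.00042163,
       -0.00091196, -0.0005519 ]), 'effort': array([ 2.66723837e-03, -5.84566176e+01,  1.05180759e+00, -2.59778076e+01,
        1.25791709e-02,  4.54690351e-03, -9.45433385e-06]), 'tool_pos': array([ 153.59337658, -631.00405483,  230.49299412]), 'tool_rot': array([-7.83466222e-04,  9.92875883e-01,  1.19150504e-01, -1.57412782e-04]), 'ft_force': array([-0.70965094,  0.1763692 ,  0.46932522]), 'wrist_torque': array([ 0.01551504,  0.00219242, -0.00454904]), 'gripper_width': 0.9998685757501793}
```

View pics/t0.png

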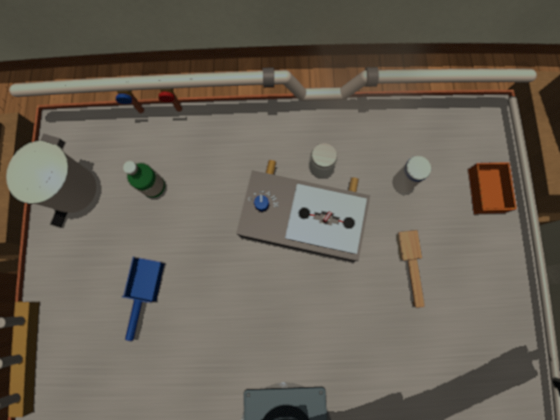

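View pics/s0.png

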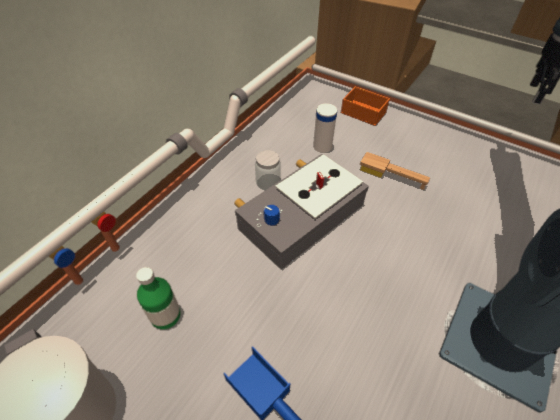

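The top view shows the unit at about (305,215), with the sleeve at (262,202), the fastener at (326,217) and the stubs pointing away from the robot. I'll measure these and zoom in.

```bash
python3 - <<'E'
from h import *
a=cv2.imread('pics/t0.png');b=cv2.imread('pics/s0.png')
for n,im,(x0,x1,y0,y1) in(('top',a,(230,380,160,270)),('side',b,(225,380,140,270))):
    hsv=cv2.cvtColor(im,cv2.COLOR_BGR2HSV)
    def big(mask,k=1):
        w=np.zeros_like(mask);w[y0:y1,x0:x1]=mask[y0:y1,x0:x1]
        cs=sorted(cv2.findContours(w,cv2.RETR_EXTERNAL,cv2.CHAIN_APPROX_NONE)[0],key=cv2.contourArea)[::-1]
        return cs[:k]
    blue=big(cv2.inRange(hsv,(100,120,60),(130,255,255)))[0]
    M=cv2.moments(blue);print(n,'blue',M['m10']/M['m00'],M['m01']/M['m00'],cv2.boundingRect(blue))
    wh=big(cv2.inRange(hsv,(0,0,150),(180,50,255)))[0]
    r=cv2.boxPoints(cv2.minAreaRect(wh)); hull=cv2.convexHull(wh); q=cv2.approxPolyDP(hull,8,True)[:,0]
    print('panel',q.tolist(),[onz(n,p,95).round(1).tolist() for p in q])
    bl=big(cv2.inRange(hsv,(0,0,0),(180,255,45)),6)
    for c in bl:
        (u,v),rr=cv2.minEnclosingCircle(c);
        if cv2.contourArea(c)>20: print('dark',u,v,rr,onz(n,(u,v),97).round(1))
A=cv2.resize(a[165:265,232:377],None,fx=5.5,fy=5.5,interpolation=cv2.INTER_CUBIC)
cv2.imwrite('pics/c1.png',A)
B=cv2.resize(b[150:265,232:377],None,fx=5,fy=5,interpolation=cv2.INTER_CUBIC)
cv2.imwrite('pics/c2.png',B)
E
```

```text
top blue 261.1210613598673 203.44776119402985 (255, 196, 13, 14)
panel [[298, 185], [365, 199], [355, 252], [286, 236]] [[640.1, -55.0, 95.0], [595.8, -231.9, 95.0], [456.2, -195.3, 95.0], [503.9, -18.3, 95.0]]
dark 304.0 213.0 4.472236156463623 [562.9 -67.7  97. ]
dark 348.5 222.5 4.527792930603027 [ 533.6 -183.2   97. ]
dark 296.5 248.5 56.890342712402344 [470.2 -44.3  97. ]
side blue 271.6343042071197 215.06553398058253 (264, 205, 15, 20)
panel [[379, 140], [379, 269], [225, 269], [231, 151], [245, 140]] [[483.6, -388.1, 95.0], [298.5, 36.7, 95.0], [592.7, 229.5, 95.0], [829.4, -99.7, 95.0], [824.8, -163.2, 95.0]]
dark 304.0 193.5 4.272101879119873 [560.8 -69.4  97. ]
dark 334.0 173.0 4.123205661773682 [ 530.4 -182.7   97. ]
```

View pics/c1.png

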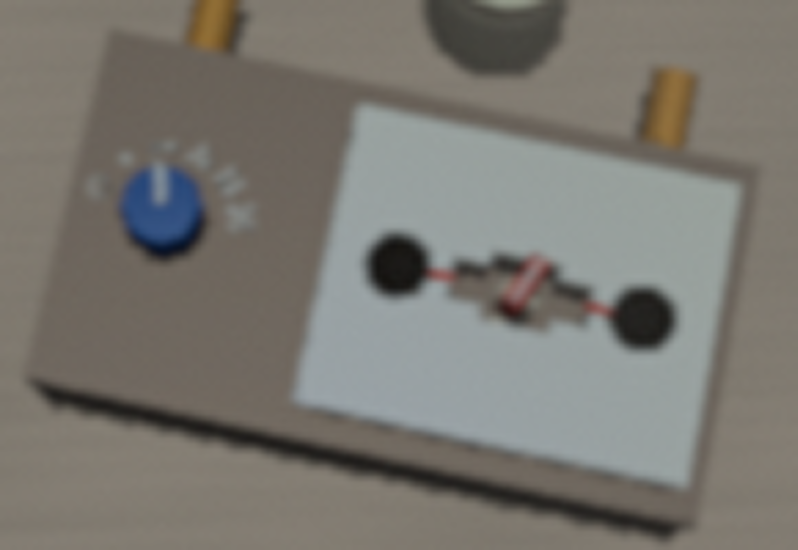

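View pics/c2.png

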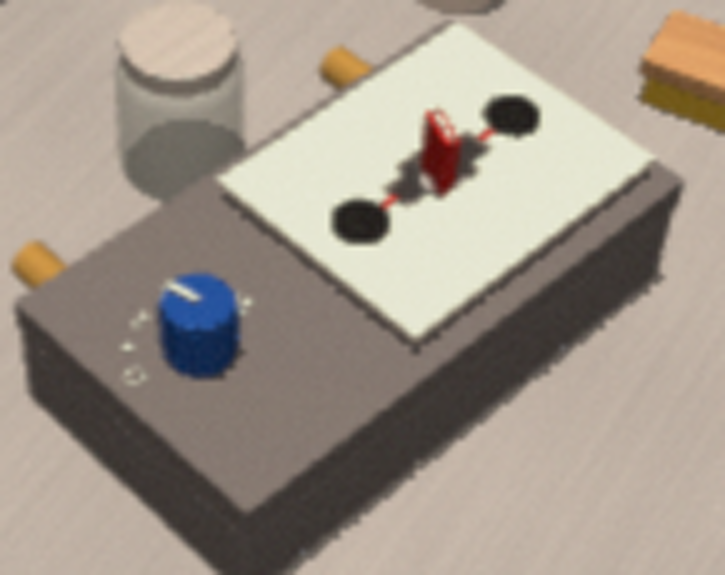

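The top crop shows the sleeve line pointing at two dots, so it's at setting 2. The wing is about 18° clockwise of the unit's x axis. The pads at (304,213) and (348,222) put the unit's yaw at about -14.7°. Next I'll refine both axes.

```bash
cat >> h.py <<'E'
def tri(u1,u2):
    c,d=ray('top',u1);e,f=ray('side',u2)
    s=np.linalg.lstsq(np.c_[d,-f],e-c,rcond=None)[0]
    p,q=c+s[0]*d,e+s[1]*f; return (p+q)/2,np.linalg.norm(p-q)
def frame(px,py,yaw):
    return None
E
python3 - <<'E'
from h import *
a=cv2.imread('pics/t0.png');b=cv2.imread('pics/s0.png')
# pads triangulated
for u,v in(((304,213),(304,193.5)),((348.5,222.5),(334,173))): print('pad',tri(u,v))
yaw=np.radians(-14.7);ex=np.array([np.cos(yaw),np.sin(yaw),0]);ey=np.array([-np.sin(yaw),np.cos(yaw),0])
F=np.array([547.,-125.7,0])
S=F+175*ey
print('sleeve pred',S,proj('top',[S+[0,0,122],S+[0,0,82],F+[0,0,128]]),proj('side',[S+[0,0,122],S+[0,0,82],F+[0,0,128]]))
for n,im in(('top',a),('side',b)):
    i=im.astype(int);B,G,R=i[...,0],i[...,1],i[...,2]
    m=np.zeros(B.shape,bool);m[160:260,235:375]=1
    red=m&(R>G*1.35+8)&(R>B*1.35+8)
    v,u=np.nonzero(red);print(n,'red',list(zip(u,v)))
    bl=m&(B>G*1.4+8)&(B>R*1.4);v,u=np.nonzero(bl);print('blue extents',u.min(),u.max(),v.min(),v.max())
# unit deck corners at z 82 from crop
for c in((112,35),(755,165),(690,525),(28,378)):
    p=(232+c[0]/5.5-.4,165+c[1]/5.5-.4);P=onz('top',p,82)-F;print('corner unit frame',P@ex,P@ey)
for k in((539,258),(512,305)):
    P=onz('top',(232+k[0]/5.5-.4,165+k[1]/5.5-.4),128)-F;print('wing end',P@ex,P@ey)
E
```

```text
pad (array([561.3407919 , -67.90684003,  98.61943463]), np.float64(2.451626273010443))
pad (array([ 532.41065679, -183.77904144,   95.70921491]), np.float64(2.9483094798355345))
sleeve pred [591.4076403   43.57185674   0.        ] [[260.91990586 201.67352845]
 [261.84239024 204.96337283]
 [327.59447345 216.02787133]] [[270.73524301 209.63002339]
 [270.91301761 219.72448145]
 [319.82760763 174.75670343]]
top red [(np.int64(327), np.int64(213)), (np.int64(310), np.int64(214)), (np.int64(330), np.int64(214)), (np.int64(331), np.int64(214)), (np.int64(312), np.int64(215)), (np.int64(313), np.int64(215)), (np.int64(330), np.int64(215)), (np.int64(329), np.int64(216)), (np.int64(328), np.int64(217)), (np.int64(324), np.int64(219)), (np.int64(323), np.int64(220)), (np.int64(324), np.int64(220)), (np.int64(325), np.int64(220)), (np.int64(326), np.int64(220)), (np.int64(339), np.int64(220)), (np.int64(324), np.int64(221)), (np.int64(325), np.int64(221)), (np.int64(326), np.int64(221)), (np.int64(340), np.int64(221)), (np.int64(341), np.int64(221))]
blue extents 255 267 197 210
side red [(np.i
[... 2904 characters left out ...]
), (np.int64(322), np.int64(186)), (np.int64(319), np.int64(187)), (np.int64(320), np.int64(187)), (np.int64(321), np.int64(187)), (np.int64(320), np.int64(188)), (np.int64(310), np.int64(189)), (np.int64(311), np.int64(189)), (np.int64(309), np.int64(190)), (np.int64(310), np.int64(190)), (np.int64(308), np.int64(191)), (np.int64(309), np.int64(191))]
blue extents 264 278 205 224
corner unit frame 86.56732763523343 223.76873685399545
corner unit frame 92.08853035859917 -100.45607473967497
corner unit frame -87.95352925600498 -101.5850499478419
corner unit frame -89.3563589676292 221.89910695057756
wing end 12.634396862995175 -2.6600582328488223
wing end -11.832397503307737 5.126283470412048
```

Request:
arm_command([
  [1,58.4,-55.2,0,0,0,-91.3],
  [1,58.4,-55.2,0,0,0,-91.3],
  [1,58.4,-55.2,0,0,0,-91.3],
  [1,58.4,-55.2,0,0,0,-91.3],
  [1,58.4,-55.2,0,0,0,-91.3],
  [1,58.4,-55.2,0,0,0,-91.3],
  [1,58.4,-55.2,0,0,0,-91.3],
  [1,58.4,-55.2,0,0,0,-91.3],
  [1,58.4,-55.2,0,0,0,-91.3],
  [1,58.4,-55.2,0,0,0,-91.3],
  [1,58.4,-55.2,0,0,0,-91.3],
  [1,58.4,-55.2,0,0,0,-91.3],
  [1,58.4,-55.2,0,0,0,-91.3],
  [1,58.4,-55.2,0,0,0,-91.3],
  [1,58.4,-55.2,0,0,0,-91.3],
  [1,58.4,-55.2,0,0,0,-91.3],
  [1,58.4,-55.2,0,0,0,-91.3],
  [1,58.4,-55.2,0,0,0,-91.3],
  [1,58.4,-55.2,3,0,0,-91.3],
  [1,58.4,-55.2,5,0,0,-91.3],
], newtons=25)

```text
clock: 1.77
tool_pos: [594.2, 49.8, 183.3]
tool_rot: [0.001, 0.607, 0.795, 0.004]
ft_force: [0.5, -0.0, 0.1]
gripper_width: 1.0
```

```bash
cat > st.py <<'E'
from h import *
from scipy.spatial.transform import Rotation as Ro
import sys
s=env.read_state();w=s['tool_rot'];R=Ro.from_quat([w[1],w[2],w[3],w[0]]).as_matrix()
yaw=np.degrees(np.arctan2(R[1,0],R[0,0]))
print('t',s['clock'],s['tool_pos'].round(1),'yaw',yaw.round(2),'tz',R[:,2].round(4),'q7',s['q'][6].round(2),'F',s['ft_force'].round(1),'T',s['wrist_torque'].round(2),'g',round(s['gripper_width'],3))
if len(sys.argv)>4:
    d=np.array(list(map(float,sys.argv[1:4])))-s['tool_pos']; print('shift cm',(R.T@d/10).round(2),'turn z',round(yaw-float(sys.argv[4]),1))
    T=Ro.from_euler('z',float(sys.argv[4]),degrees=True).as_matrix()@np.diag([1,-1,-1.]);print('rotvec',np.degrees(Ro.from_matrix(R.T@T).as_rotvec()).round(1))
E
python3 st.py 590.7 44 88 105
```

```text
t 1.7667 [594.2  49.8 183.3] yaw 105.24 tz [ 0.0067  0.0053 -1.    ] q7 -0.17 F [ 0.5 -0.   0.1] T [ 0.02 -0.   -0.03] g 1.0
shift cm [-0.5  -0.56  9.52] turn z 0.2
rotvec [ 0.4 -0.2  0.2]
```

Request:
arm_command([
  [1,-0.5,-0.56,2,0.4,-0.2,0.2],
  [1,-0.5,-0.56,3,0.4,-0.2,0.2],
  [1,-0.5,-0.56,3,0.4,-0.2,0.2],
  [1,-0.5,-0.56,3,0.4,-0.2,0.2],
  [1,-0.5,-0.56,3,0.4,-0.2,0.2],
])

```text
clock: 2.18
tool_pos: [591.0, 42.7, 154.5]
tool_rot: [0.001, 0.609, 0.793, 0.001]
ft_force: [0.4, 0.9, 0.2]
gripper_width: 1.002
```

```bash
python3 st.py 590.7 44 88 105; python3 - <<'E'
from h import *
a=cap('top','t1.png');b=cap('side','s1.png')
x=cv2.resize(a[160:270,225:355],(520,440));y=cv2.resize(b[110:260,200:340],(0,0),fx=2,fy=2.93)
cv2.imwrite('pics/m1.png',np.hstack([x,y[:440]])[:,:,::-1])
E
```

```text
t 2.1833 [591.   42.7 154.5] yaw 104.94 tz [ 2.7e-03 -2.0e-04 -1.0e+00] q7 -0.19 F [0.4 0.9 0.2] T [-0.01 -0.   -0.02] g 1.002
shift cm [ 0.14 -0.01  6.65] turn z -0.1
rotvec [ 0.1  0.  -0.1]
```

View pics/m1.png

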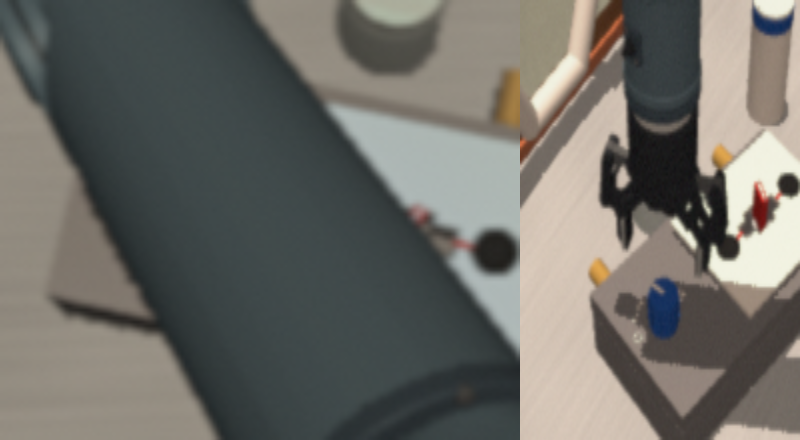

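In the side view the fingers sit centred above the sleeve. The top view is blocked by the arm. I'll go down and grip.

Request:
arm_command([
  [1,0.1,0,2,0,0,0],
  [1,0.1,0,4,0,0,0],
  [1,0.1,0,5.5,0,0,0],
  [1,0.1,0,6.5,0,0,0],
  [1,0.1,0,6.6,0,0,0],
  [1,0.1,0,6.6,0,0,0],
  [-0.3,0.1,0,6.6,0,0,0],
  [-0.6,0.1,0,6.6,0,0,0],
  [-1,0.1,0,6.6,0,0,0],
  [-1,0.1,0,6.6,0,0,0],
  [-1,0.1,0,6.6,0,0,0],
  [-1,0.1,0,6.6,0,0,0],
  [-1,0.1,0,6.6,0,0,0],
  [-1,0.1,0,6.6,0,0,0],
  [-1,0.1,0,6.6,0,0,0],
  [-1,0.1,0,6.6,0,0,0],
], newtons=25)

```text
clock: 3.62
tool_pos: [591.6, 43.9, 89.5]
tool_rot: [0.002, 0.609, 0.793, 0.001]
ft_force: [-0.7, -0.7, 6.3]
gripper_width: 0.438
```

```bash
python3 st.py 590.7 44 88 75.3
```

```text
t 3.6167 [591.6  43.9  89.5] yaw 104.96 tz [ 4.4e-03 -1.0e-04 -1.0e+00] q7 -0.24 F [-0.7 -0.7  6.3] T [-0.13  0.23 -0.08] g 0.438
shift cm [ 0.03 -0.09  0.15] turn z 29.7
rotvec [ 0.3  0.  29.7]
```

Request:
arm_command([
  [-1,0,0,0,0,0,4],
  [-1,0,0,0,0,0,8],
  [-1,0,0,0,0,0,12],
  [-1,0,0,0,0,0,16],
  [-1,0,0,0,0,0,20],
  [-1,0,0,0,0,0,24],
  [-1,0,0,0,0,0,27],
  [-1,0,0,0,0,0,30],
  [-1,0,0,0,0,0,30.5],
  [-1,0,0,0,0,0,30.5],
  [-1,0,0,0,0,0,30.5],
  [-1,0,0,0,0,0,30.5],
  [-1,0,0,0,0,0,30.5],
])

```text
clock: 4.7
tool_pos: [591.7, 44.0, 89.5]
tool_rot: [0.001, 0.796, 0.605, 0.002]
ft_force: [0.0, -0.9, 1.7]
gripper_width: 0.432
```

```bash
python3 st.py 590.7 44 88 75.3
```

```text
t 4.7 [591.7  44.   89.5] yaw 74.49 tz [ 0.0044 -0.     -1.    ] q7 -0.69 F [ 0.  -0.9  1.7] T [-0.09  0.08 -0.  ] g 0.432
shift cm [-0.02 -0.1   0.15] turn z -0.8
rotvec [ 0.2 -0.1 -0.8]
```

Request:
arm_command([
  [0,0,0,0,0,0,0],
  [1,0,0,0,0,0,0],
  [1,0,0,0,0,0,0],
  [1,0,0,0,0,0,0],
  [1,0,0,0,0,0,0],
  [1,0,0,0,0,0,0],
  [1,0,0,-2,0,0,0],
  [1,0,0,-5,0,0,0],
  [1,0,0,-8,0,0,0],
  [1,0,0,-9,0,0,0],
  [1,0,0,-9,0,0,0],
])

```text
clock: 5.62
tool_pos: [593.3, 44.3, 182.6]
tool_rot: [0.003, 0.796, 0.605, 0.004]
ft_force: [1.8, 0.5, -0.8]
gripper_width: 1.0
```

```bash
python3 st.py 547.6 -125.5 165 147.7
```

```text
t 5.6167 [593.3  44.3 182.6] yaw 74.49 tz [ 1.020e-02  4.000e-04 -9.999e-01] q7 -0.63 F [ 1.8  0.5 -0.8] T [ 0.02 -0.01 -0.01] g 1.0
shift cm [-17.59   0.12   1.71] turn z -73.2
rotvec [  0.6   0.2 -73.2]
```

Request:
arm_command([
  [1,-3,0,0,0,0,-7],
  [1,-6,0,0,0,0,-14],
  [1,-9,0,0,0,0,-21],
  [1,-12,0,0,0,0,-28],
  [1,-15,0,0,0,0,-35],
  [0.5,-17.6,0.1,0,0,0,-42],
  [0.5,-17.6,0.1,0,0,0,-49],
  [0.5,-17.6,0.1,0,0,0,-56],
  [0.5,-17.6,0.1,0.5,0.3,0.2,-63],
  [0.5,-17.6,0.1,1,0.6,0.2,-70],
  [0.5,-17.6,0.1,1.7,0.6,0.2,-73.2],
  [0.5,-17.6,0.1,1.7,0.6,0.2,-73.2],
  [0.5,-17.6,0.1,1.7,0.6,0.2,-73.2],
  [0.5,-17.6,0.1,1.7,0.6,0.2,-73.2],
])

```text
clock: 6.78
tool_pos: [547.1, -125.4, 164.6]
tool_rot: [-0.0, 0.279, 0.96, 0.0]
ft_force: [0.9, 0.1, 0.0]
gripper_width: 0.754
```

```bash
python3 st.py 547.6 -125.5 101 147.7; python3 - <<'E'
from h import *
a=cap('top','t2.png');b=cap('side','s2.png')
x=cv2.resize(a[165:265,235:365],(520,400),interpolation=2);y=cv2.resize(b[110:250,230:350],(0,0),fx=2.3,fy=2.86)
cv2.imwrite('pics/m2.png',np.hstack([x,y[:400]])[:,:,::-1])
E
```

```text
t 6.7833 [ 547.1 -125.4  164.6] yaw 147.59 tz [-9.e-04  3.e-04 -1.e+00] q7 0.79 F [0.9 0.1 0. ] T [-0.03 -0.02  0.02] g 0.754
shift cm [-0.05  0.02  6.36] turn z -0.1
rotvec [-0.  -0.1 -0.1]
```

View pics/m2.png

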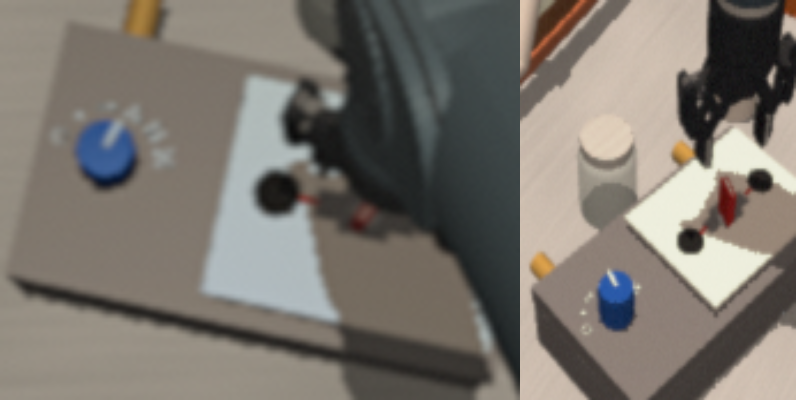

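The sleeve line now points at the three dots, at (125,115) in the crop, and the fingers straddle the red wing. I'll go down and grip it.

Request:
arm_command([
  [0.5,0,0,2,0,0,0],
  [0.5,0,0,4,0,0,0],
  [0.5,0,0,5.5,0,0,0],
  [0.5,0,0,6.2,0,0,0],
  [0.5,0,0,6.3,0,0,0],
  [0.5,0,0,6.3,0,0,0],
  [0,0,0,6.3,0,0,0],
  [-0.4,0,0,6.3,0,0,0],
  [-0.7,0,0,6.3,0,0,0],
  [-1,0,0,6.3,0,0,0],
  [-1,0,0,6.3,0,0,0],
  [-1,0,0,6.3,0,0,0],
  [-1,0,0,6.3,0,0,0],
  [-1,0,0,6.3,0,0,0],
  [-1,0,0,6.3,0,0,0],
  [-1,0,0,6.3,0,0,0],
], newtons=30)

```text
clock: 8.22
tool_pos: [547.8, -125.5, 102.7]
tool_rot: [0.0, 0.279, 0.96, -0.0]
ft_force: [-1.2, 0.2, 5.8]
gripper_width: 0.111
```

```bash
python3 st.py 547.6 -125.5 101 75.6
```

```text
t 8.2167 [ 547.8 -125.5  102.7] yaw 147.62 tz [ 7.e-04 -4.e-04 -1.e+00] q7 0.73 F [-1.2  0.2  5.8] T [ 0.02  0.28 -0.06] g 0.111
shift cm [ 0.02 -0.02  0.17] turn z 72.0
rotvec [ 0.  0. 72.]
```

Request:
arm_command([
  [-1,0,0,0,0,0,6],
  [-1,0,0,0,0,0,12],
  [-1,0,0,0,0,0,18],
  [-1,0,0,0,0,0,24],
  [-1,0,0,0,0,0,30],
  [-1,0,0,0,0,0,36],
  [-1,0,0,0,0,0,42],
  [-1,0,0,0,0,0,48],
  [-1,0,0,0,0,0,54],
  [-1,0,0,0,0,0,60],
  [-1,0,0,0,0,0,65],
  [-1,0,0,0,0,0,69],
  [-1,0,0,0,0,0,71],
  [-1,0,0,0,0,0,72],
  [-1,0,0,0,0,0,72],
  [-1,0,0,0,0,0,72],
  [-1,0,0,0,0,0,72],
])

```text
clock: 9.63
tool_pos: [548.2, -125.3, 102.8]
tool_rot: [0.0, 0.79, 0.613, 0.001]
ft_force: [2.5, 0.4, -1.1]
gripper_width: 0.106
```

```bash
python3 st.py 547.6 -125.5 101 75.6
```

```text
t 9.6333 [ 548.2 -125.3  102.8] yaw 75.67 tz [ 1.4e-03 -2.0e-04 -1.0e+00] q7 -0.33 F [ 2.5  0.4 -1.1] T [ 0.12 -0.36 -0.05] g 0.106
shift cm [-0.03 -0.05  0.18] turn z 0.1
rotvec [ 0.1 -0.   0.1]
```

Request:
arm_command([
  [-0.5,0,0,0,0,0,0],
  [0,0,0,0,0,0,0],
  [1,0,0,0,0,0,0],
  [1,0,0,0,0,0,0],
  [1,0,0,0,0,0,0],
  [1,0,0,0,0,0,0],
  [1,0,0,0,0,0,0],
  [1,0,0,-2,0,0,0],
  [1,0,0,-4.5,0,0,0],
  [1,0,0,-6.5,0,0,0],
  [1,0,0,-7,0,0,0],
  [1,0,0,-7,0,0,0],
  [1,0,0,-7,0,0,0],
])

```text
clock: 10.72
tool_pos: [547.7, -125.4, 172.3]
tool_rot: [0.0, 0.79, 0.613, 0.0]
ft_force: [-0.4, 0.8, -0.2]
gripper_width: 1.001
```

```bash
python3 st.py 547.8 -125.5 84 75.6; python3 - <<'E'
from h import *
a=cap('top','t3.png');b=cap('side','s3.png')
x=cv2.resize(a[165:265,235:365],(416,320),interpolation=2);y=cv2.resize(b[145:225,270:365],(380,320),interpolation=2)
cv2.imwrite('pics/m3.png',np.hstack([x,y])[:,:,::-1])
E
```

```text
t 10.7167 [ 547.7 -125.4  172.3] yaw 75.66 tz [ 9.e-04 -2.e-04 -1.e+00] q7 -0.29 F [-0.4  0.8 -0.2] T [ 0. -0.  0.] g 1.001
shift cm [-0.01  0.    8.83] turn z 0.1
rotvec [ 0.1 -0.   0.1]
```

View pics/m3.png

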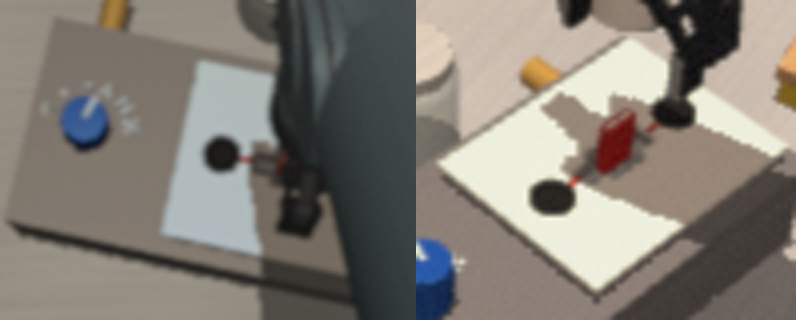

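The wing at (617,140) now lines up with the two pads and the red marks. I'll press with the open fingers straddling the wing, which centres the force on the panel.

Request:
arm_command([
  [1,0,0,2.5,0,0,0],
  [1,0,0,5,0,0,0],
  [1,0,0,7,0,0,0],
  [1,0,0,8.2,0,0,0],
  [1,0,0,8.4,0,0,0],
  [1,0,0,8.4,0,0,0],
  [1,0,0,8.6,0,0,0],
  [1,0,0,8.8,0,0,0],
  [1,0,0,9.0,0,0,0],
  [1,0,0,9.0,0,0,0],
  [1,0,0,9.0,0,0,0],
])

```text
clock: 11.73
tool_pos: [547.5, -125.3, 81.9]
tool_rot: [0.0, 0.79, 0.613, 0.0]
ft_force: [-0.0, 0.1, 1.3]
gripper_width: 1.002
```

```bash
python3 st.py 547.8 -125.5 76 75.6
```

```text
t 11.7333 [ 547.5 -125.3   81.9] yaw 75.67 tz [ 2.e-04 -0.e+00 -1.e+00] q7 -0.34 F [-0.   0.1  1.3] T [-0.01 -0.06  0.04] g 1.002
shift cm [-0.01  0.04  0.59] turn z 0.1
rotvec [ 0.  -0.   0.1]
```

Contact is at TCP z of about 82, as expected. Now I'll press the 8 mm.

Request:
arm_command([
  [1,0,0,0.2,0,0,0],
  [1,0,0,0.4,0,0,0],
  [1,0,0,0.6,0,0,0],
  [1,0,0,0.7,0,0,0],
  [1,0,0,0.8,0,0,0],
  [1,0,0,0.8,0,0,0],
  [1,0,0,0.8,0,0,0],
])

```text
clock: 12.32
tool_pos: [547.6, -125.3, 74.6]
tool_rot: [0.0, 0.79, 0.613, 0.0]
ft_force: [-2.7, 0.7, 7.6]
gripper_width: 1.001
```

```bash
python3 st.py 547.8 -125.5 74 75.6
```

```text
t 12.3167 [ 547.6 -125.3   74.6] yaw 75.67 tz [ 4.e-04 -3.e-04 -1.e+00] q7 -0.35 F [-2.7  0.7  7.6] T [ 0.03  0.54 -0.02] g 1.001
shift cm [-0.01  0.02  0.06] turn z 0.1
rotvec [0.  0.  0.1]
```

Request:
arm_command([
  [1,0,0,0.1,0,0,0],
  [1,0,0,0.15,0,0,0],
  [1,0,0,0.2,0,0,0],
  [1,0,0,0.2,0,0,0],
  [1,0,0,0.2,0,0,0],
])

```text
clock: 12.73
tool_pos: [547.6, -125.4, 73.9]
tool_rot: [0.0, 0.79, 0.613, -0.0]
ft_force: [-4.9, 0.5, 15.2]
gripper_width: 0.999
```

```bash
python3 st.py 547.8 -125.5 74 75.6
```

```text
t 12.7333 [ 547.6 -125.4   73.9] yaw 75.66 tz [ 2.e-04 -9.e-04 -1.e+00] q7 -0.35 F [-4.9  0.5 15.2] T [0.14 1.08 0.04] g 0.999
shift cm [-0.01  0.03 -0.01] turn z 0.1
rotvec [0.  0.  0.1]
```

Request:
arm_command([
  [1,0,0,0.17,0,0,0],
  [1,0,0,0.2,0,0,0],
  [1,0,0,0.2,0,0,0],
  [1,0,0,0.2,0,0,0],
  [1,0,0,0.2,0,0,0],
  [1,0,0,0.2,0,0,0],
])

```text
clock: 13.23
tool_pos: [547.6, -125.4, 73.8]
tool_rot: [0.001, 0.79, 0.613, -0.0]
ft_force: [-8.0, 1.5, 21.0]
gripper_width: 0.999
```

```bash
python3 - <<'E'
from h import *
a=cap('top','t4.png');b=cap('side','s4.png')
x=cv2.resize(a[165:265,235:365],(312,240),interpolation=2);y=cv2.resize(b[145:255,230:375],(480,364),interpolation=2)
c=np.zeros((364,312,3),np.uint8);c[:240]=x
cv2.imwrite('pics/m4.png',np.hstack([c,y])[:,:,::-1])
E
python3 st.py
```

```text
t 13.3333 [ 547.6 -125.4   73.9] yaw 75.66 tz [ 2.0e-04 -1.7e-03 -1.0e+00] q7 -0.35 F [-7.2  1.1 22.2] T [0.3  1.64 0.03] g 1.0
```

View pics/m4.png

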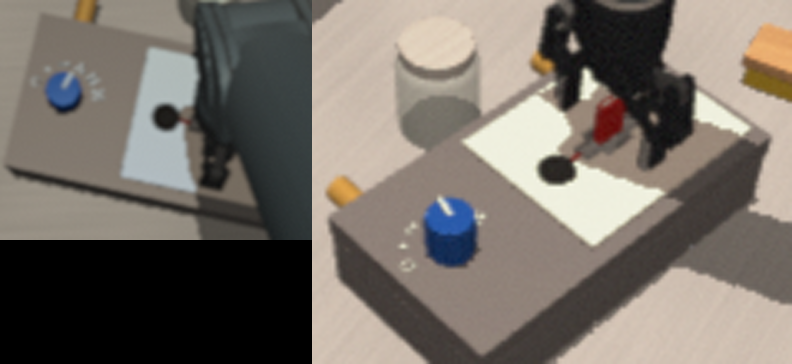

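The panel's dark edge shadow along (470,150)–(590,245) is gone, so it's flush. The fingers hold at 22 N with no more travel, and the sleeve is still at 3. Handing in.

```bash
python3 -c "
from h import *
print(finish_job())"
```

```text
the job is handed in; nothing more can be done
None
```

The filter is closed up and I handed it in at about 13.3 s, with the arm still pressing the panel.

- **Sleeve:** I turned it 30° clockwise from setting 2. After letting go, its white line pointed at the three dots, and it still did in the last picture.
- **Fastener:** I turned the wing 72° clockwise. The picture taken after letting go shows it in line with the slot, pads and red marks.
- **Panel:** I pressed it with the open fingers on either side of the wing. It went down about 8 mm from first contact. It then stopped at TCP z 73.8 while the force rose from 7.6 to 22 N, so it is sitting on the frame.
- **Flush check:** The side picture shows no gap along the visible edges. The far right side was partly hidden by the gripper, so I couldn't check the fit there.
- **Sideways force:** The last reading showed about 7 N sideways while pressing. I left it because the panel had stopped moving.
- **Other items:** I never took the arm close to the other items, but I did not measure their positions afterwards.

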